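Show a freshly dopped stone to the inspection camera

ROBOT

A 6-joint arm with a two-finger parallel gripper is mounted at the origin on a cart in front of the work surface, level with it; the furniture and walls round the work are solid. World frame = base frame: x ahead of the robot, y to its left, z up, the work surface at z = 0. Lengths are in mm, angles in degrees, forces in N, time in s.
With the tool pointing down it reaches from about 350 to 850 mm from the base axis. Payload 8.1 kg.
Tool frame: the origin (TCP) lies midway between the tips of the shut fingers; the grasp point (between the pads) lies 19 mm behind it; z points along the fingers, y is the line along which they close (so a half turn about z gives the same grasp; the last joint's range is limited). The gripper opens to 85 mm and grips with 20 to 120 N. Pads are 22 mm wide; open, the fingers measure 114 mm over their backs; the gripper's body (76 mm by 85 mm) begins 54 mm behind the grasp point. The pads swing forward as they close: fully open they stand 13 mm farther back than shut.
Start: joints at [-79.492, 7.471, 85.268, -0, 87.261, -4.893], TCP at [159.365, -578.453, 231.292] pointing down, gripper open.
Joint ranges: [-169.43, 169.43], [-51.17, 129.36], [1.28, 143.12], [-76.62, 256.62], [0, 156.53], [-152.29, 152.29]. Speed limits (degrees/s): [136.94, 136.94, 159.86, 180, 180, 180].

INTERFACE

Orientations are given as [roll, pitch, yaw] about the fixed x, y, z axes, in that order (R = Rz(yaw) Ry(pitch) Rx(roll)).
In Python, from bench import sense, snapshot, camera_params, hand_in, masks_of, pinpoint gives the robot as it stands.
- The arm moves only by the tool step_arm, never from a script. Its argument "targets" is a list of rows, each an object with "angular": the turn, a rotation vector about the tool's x, y, z scaled (see below), a list of three; "dp": the shift along the tool's x, y, z scaled (see below), a list of three; "fingers": the closure, from 0 (fully open) to 1 (shut). A call has exactly 8 rows; each row is the pose to reach, as a shift and turn from the pose commanded when the call began, along the tool's axes at that moment, turning the shorter way round; what a row does not reach only later rows make up. The controller multiplies each number of a shift by 0.2 m and each number of a turn by 180 degrees. A row lasts 1/8 s, in which the tool goes at most 62.5 mm and 10.7 degrees, less where a joint would pass 70% of its speed; a pose out of reach is approached as far as the arm can. A call with a number of a shift or a turn outside -1 to 1 is refused whole. A call with a gripper value outside its range is refused whole. The fingers move at their own pace and stop on an object; "newtons" is the grip in N (left out, the last holds). Time passes only in rows, so rows that repeat a pose let the fingers close, or fill a call up. It gives the time, the measured TCP pose, the force, the opening and the grip force at its end, in the units of the state.
- sense(): the state, without advancing time (a new reading comes with each control period).
- snapshot(name): name is "side" or "top"; returns the picture (420x560x3 uint8, blue, green, red); there is no depth.
- camera_params(name): a dict with "vfov" (degrees; the focal length in pixels is half the picture's height over the tangent of half this angle, whatever the lens; pixels are square), "cx", "cy" (the principal point, pixels), "R" (3x3) and "t" (3): a world point X has camera coordinates R X + t. Camera axes: x right, y down, z forward; pixel columns grow to the right and rows downward; lengths in mm; the calibration is good to about 2 mm. A picture is of the moment at which its call begins. camera_params takes no time and is no camera call.
- hand_in(): hands the job in; it is judged then, once.
Trained networks look in the newest picture that a camera, given by its name, has taken for a name from the list of things; names that differ only in an ending like _2 or _b are one class to them, and where a whole thing is asked for, a point or a joint stands for the part that bears it (a point fixed in the world has none). Each returns a list of dicts, best first, with "conf" (0 to 1); they miss things now and then, are a little off and sometimes report something else, mostly with a low value. They report only what shows in the picture. A call takes as long as a camera call.
- masks_of(camera, label): "pixels" (420x560 bool, what is visible of it) and "at" ([column, row] in pixels, amid what is visible of it).
- pinpoint(camera, label): "at" ([column, row] in pixels: a listed point, or the origin of a listed thing).
The state is a dict: "time": time; "joint_pos": joint angles; "qd": joint speeds; "joint_efforts": joint torques, N m; "tool_pos": TCP position; "tcp_rot": TCP orientation; "ft_force": force on the tool from outside, world axes, zero at the start; "wrist_torque": the same for the moment, N m; "finger_gap": finger opening in mm; "grip_force": force on a finger pad.
Only numpy, scipy, OpenCV 4.12 (cv2) and the standard library are available. Lean on these libraries where they do the work, as an engineer would, in place of code of your own. Each camera call takes 0.05 s, during which the arm holds its last target. There are 200 camera calls.

TASK

The wax on the dop stick with the red stone has set. Swing its keeper clear, lift that stick out of the jig and hold it up level in front of the inspection camera, the stone facing squarely into the lens, centred on it and six centimetres away; finish while still holding it there, still. Leave the other dop stick locked in the jig, do not touch the camera, and leave the other things on the bench where they are.

Things in the scene. Friction and masses are not known exactly. Their poses are not given: they have to be found in the camera images.
- dop_red: Dop stick: red stone, about 25 mm across, on green wax at one end of a pale 9 mm dowel; 137 mm long, about 22 g. It lies level in either of the jig's two cradles, axis 46 mm above the bench, stone overhanging the jig's right (-y) side. Origin: 9 mm under the dowel axis, 69 mm from the stone's face. Body +y runs towards the tail but 0.061 rad off the dowel: use red_stone for directions.
- red_stone (a point): Centre of the red stone's outer (far) face, on the dowel axis. Its +y axis runs exactly along the dowel from the stone to the tail (bare dowel from 17 to 137 mm along it); its -y axis is the way the stone faces. z is up as the stick lies in the jig.
- dop_blue: The other dop stick, 129 mm long, with a pale blue stone, in the other cradle. To stay there.
- jig: Dop jig, fixed; base 156 (x) by 128 (y) by 10 mm, origin centre of underside, turned up to 0.3 rad. Cradles a, b along y at x = -46, +46 mm: grey V posts 9 mm thick, 22 mm wide, 46 mm high at y = -40 and +50 mm carry the dowel, axis 46 mm up. Between the posts it is free all round for 81 mm, 36 mm over the base: grip there from above. Keeper posts stand 26 mm to -x of each dowel at y = +50 mm.
- keeper_a (a joint): Keeper of cradle a, in rad: a level dark steel arm, 11 mm wide, 6 mm thick, underside 51.5 mm up, turning about a vertical pin. At 0 it reaches to jig +x across the dowel's tail, 1 mm over it, and locks the stick in; it grows counter-clockwise from above as the free end swings to +y, to 1.75. Clear of the stick from 0.95. Starts at 0 to 0.2; stays where left (under 1 N at the knob).
- keeper_b (a joint): Keeper of cradle b, the same as keeper_a.
- knob_a (a point): Centre of the red upright knob at the free end of keeper a, 56 mm from its pin: 15 mm diameter, 28 mm tall, from 57.5 to 85.5 mm above the bench (this point is at 71.5). It moves with the keeper; push it or take it between the fingers from above.
- knob_b (a point): Same for keeper b.
- pivot_a (a point): Pin of keeper a, a fixed point of the jig on the axis it turns about (axis vertical). Its head reaches 62 mm above the bench.
- pivot_b (a point): Same for keeper b.
- seat_a (a point): Point on the axis of a stick lying in cradle a, 46 mm up, midway along the jig; x, y, z axes as the jig. The middle of the clear dowel lies 5 mm from it in +y.
- seat_b (a point): Same for cradle b.
- scope: Inspection camera, fixed: a black microscope tube, 36 to 39 mm across, 120 mm long, level on a steel pillar (230 mm tall, on the side away from the robot) over a white base 110x130x15 mm. It looks along its own +y, roughly to the robot's left, turned up to 0.3 rad. Origin: on the bench under the optical axis, 36 mm behind the lens.
- scope_lens (a point): Centre of the lens front (ringed by small yellow lamps), 165 mm above the bench. Its +y axis is the level viewing direction, out of the lens.
- scope_focus (a point): The point in focus: on the viewing axis, 60 mm out from the lens, 165 mm above the bench; same axes as scope_lens. The stone's face belongs here, with the dowel running straight on away from the lens.
- caliper_1: Bystander: steel caliper, 50x155x10 mm, near the front of the right-hand bench; not to be moved. Origin: centre of its underside.
- log_book_1: Bystander: blue log book, 210x152x14 mm, right-hand bench; not to be moved. Origin: centre of its underside.
- jar_white: Bystander: white jar with black lid, 55 diameter x 68 mm, left, by the lamp; not to be moved. Origin: centre of its underside.
- jar_brown: Bystander: brown jar with blue lid, 55 diameter x 68 mm, left, by the lamp; not to be moved. Origin: centre of its underside.
- cab_grey: Bystander: grey oval cabochon, 26x36x10 mm, left of the jig; not to be moved. Origin: centre of its underside.
- cab_red: Bystander: loose round red cabochon (not the stone on the stick), 23x23x8 mm, left of the jig; not to be moved. Origin: centre of its underside.
- wax_red: Bystander: red stick of dop wax, 13x85x13 mm, behind and to the right of the jig; not to be moved. Origin: centre of its underside.
- tape: Bystander: roll of black tape, 62x59x19 mm, left of the jig; not to be moved. Origin: centre of its underside.
- agate: Bystander: grey banded agate slab, 57x80x8 mm, in front of the camera stand, on the robot's side; not to be moved. Origin: centre of its underside.

How it is judged (in metres and radians):
On the way, in this order (a step that is already met when the one before it is completed fails the run):
1. the keeper over the red stick is swung clear while the stick still lies in its cradle (((value of joint keeper_a above 0.75 rad and horizontal distance between dop_red and seat_a below 0.02 m) or (value of joint keeper_b above 0.75 rad and horizontal distance between dop_red and seat_b below 0.02 m))), for 0.1 s.
2. the red stick is lifted clear of the jig by the fingers (height (world z) of red_stone above 0.09 m and contact force between the fingers and dop_red above 0.5 N and contact force between dop_red and jig below 0.05 N), for 0.1 s.
At the end, for the whole second after the job is handed in: Held still by the fingers alone, touching neither camera nor jig: stone face within 15 mm of the focus point 60 mm in front of the lens, dowel within 0.16 rad of the viewing axis, stone towards the lens. The blue stick lies in its cradle, its keeper across it (under 0.45 rad) (distance between red_stone and scope_focus below 0.015 m and angle between the y axis of red_stone and the y axis of scope_focus, either way round below 0.16 rad and y of dop_red in the frame of scope_focus above 0.03 m and contact force between the fingers and dop_red above 0.5 N and contact force between dop_red and scope below 0.05 N and contact force between dop_red and jig below 0.05 N and linear speed of dop_red below 0.02 m/s and ((value of joint keeper_a below 0.45 rad and horizontal distance between dop_blue and seat_a below 0.02 m) or (value of joint keeper_b below 0.45 rad and horizontal distance between dop_blue and seat_b below 0.02 m))); the arm keeps its last pose, push and grip.
It fails at once if the camera is touched with more than a brush (1 N) (contact force between any of the fingers, the arm, dop_red and scope above 1 N).
It fails at once if the blue stick is shifted more than 12 mm (distance of dop_blue from where it was at the start of the episode above 0.012 m).
It fails at once if a bystander is shifted more than 15 mm (distance of any of caliper_1, log_book_1, jar_white, jar_brown, cab_grey, cab_red, wax_red, tape, agate from where it was at the start of the episode above 0.015 m).
It also fails if it takes over 51 s, if anything falls off the work surface, if the arm or the gripper's body presses on something with over 40 N, if the wrist force passes 120 N, or if a joint passes its speed limit or range.

## Working session

There is one attempt and no reset: what is moved stays moved. The work goes in short steps, Python scripts to look and compute and a tool call to move; the robot and the scene stay as the last step left them, time stands still between calls to the robot, and variables do not carry over. Pictures are saved under pics/ and viewed, at most 10 in all, crops included, and the job is handed in when it is done.

Besides the shell and the picture viewer there is one more tool, called after "Request:" as a command line: name --argument value ..., lists and objects as JSON in quotes. step_arm: Moves the arm, as the interface text tells. Its arguments: {"type":"object","properties":{"targets":{"type":"array","items":{"type":"object","properties":{"angular":{"type":"array","items":{"type":"number","minimum":-1,"maximum":1}},"dp":{"type":"array","items":{"type":"number","minimum":-1,"maximum":1}},"fingers":{"type":"number"}}}},"newtons":{"type":"number"}},"required":["targets"]}

```bash
mkdir -p pics; cat > h.py <<'E'
import numpy as np, cv2
from bench import *
from scipy.spatial.transform import Rotation as Ro
def ray(cam,px):
    p=camera_params(cam); f=210/np.tan(np.radians(p["vfov"]/2)); R=np.array(p["R"]);t=np.array(p["t"])
    d=R.T@np.array([(px[0]-p["cx"])/f,(px[1]-p["cy"])/f,1]); return -R.T@t,d/np.linalg.norm(d)
def atz(cam,px,z):
    c,d=ray(cam,px); return c+d*(z-c[2])/d[2]
def tri(a,b):
    (c1,d1),(c2,d2)=ray("side",a),ray("top",b)
    s=np.linalg.lstsq(np.c_[d1,-d2],c2-c1,rcond=None)[0]
    p,q=c1+s[0]*d1,c2+s[1]*d2; return (p+q)/2,np.linalg.norm(p-q)
E
python3 - <<'E'
from h import *
np.set_printoptions(precision=1,suppress=True)
for c in("side","top"):
    im=snapshot(c);cv2.imwrite(f"pics/{c}0.png",im)
    p=camera_params(c);print(c,p["vfov"],-np.array(p["R"]).T@p["t"])
Z=dict(red_stone=46,knob_a=71.5,pivot_a=62,seat_a=46,scope_lens=165,scope_focus=165,dop_red=37,dop_blue=37,jig=0,scope=0,agate=0,wax_red=0)
for n,z in Z.items():
    for c in("side","top"):
        for r in pinpoint(c,n)[:3]: print(n,c,np.array(r["at"]),round(r["conf"],2),atz(c,r["at"],z))
s=sense();print(s)
E
```

```text
side 57.84340797483869 [529.1 995.9 615.3]
top 53.300734516535066 [ 438.5 -103.8 1495. ]
red_stone side [297.4 242.8] 0.47 [477.7 -30.8  46. ]
red_stone top [258.1 229.5] 0.44 [486.6 -29.3  46. ]
knob_a side [305.7 206.1] 0.66 [ 440.9 -256.2   71.5]
knob_a side [295.1 215.4] 0.55 [ 481.3 -175.8   71.5]
knob_a side [258.9 257.2] 0.53 [588.3  98.7  71.5]
knob_a top [147.3 204.5] 0.69 [576.4 348.4  71.5]
knob_a top [218.5 200.3] 0.48 [587.5 104.   71.5]
knob_a top [222.6 228.7] 0.42 [490.1  90.4  71.5]
pivot_a side [311.2 259.6] 0.83 [444.3  92.5  62. ]
pivot_a top [224.5 217.2] 0.83 [529.9  85.   62. ]
pivot_a top [225.9 243.2] 0.79 [440.7  80.6  62. ]
pivot_a top [380.1 243.8] 0.36 [ 432.  -445.5   62. ]
seat_a side [298.5 253.6] 0.98 [476.7  33.9  46. ]
seat_a side [273.3 255.8] 0.82 [550.  48.  46.]
seat_a side [295.6 255.6] 0.52 [485.5  45.4  46. ]
seat_a top [235.5 206.1] 0.88 [569.1  48.6  46. ]
scope_lens side [295.1 369.3] 0.66 [505.2 572.7 165. ]
scope_lens side [272.3 174.4] 0.64 [ 562.9 -329.   165. ]
scope_lens top [344.1 207.1] 0.97 [ 550.5 -310.1  165. ]
scope_lens top [4
[... 906 characters left out ...]
.63 [424.3  -8.4   0. ]
agate side [296.1 211.3] 0.6 [ 469.9 -368.3    0. ]
agate top [351.4 233.8] 0.54 [ 468.5 -359.3    0. ]
wax_red side [243.7 245.7] 0.62 [649.8 -90.    0. ]
wax_red top [280.1 185.5] 0.59 [ 645.4 -107.6    0. ]
wax_red top [222.2 219. ] 0.3 [527.5 101.4  -0. ]
{'time': 1.3, 'joint_pos': array([-79.5,   7.5,  85.3,  -0. ,  87.3,  -4.9]), 'qd': array([ 0.1, -0. ,  0. ,  0. , -0.1,  0.1]), 'joint_efforts': array([  0. , -56.9, -50.1,  -0. ,   0. ,  -0. ]), 'tool_pos': array([ 159.4, -578.5,  231.3]), 'tcp_rot': array([-180. ,    0. ,   15.4]), 'ft_force': array([-0.5, -0.3,  0.7]), 'wrist_torque': array([-0., -0.,  0.]), 'grip_force': 0.0, 'finger_gap': 85.44360884502615}
```

```bash
python3 - <<'E'
import cv2
a=cv2.resize(cv2.imread("pics/top0.png")[165:275,190:390],None,fx=4,fy=4,interpolation=2)
cv2.imwrite("pics/topc.png",a)
b=cv2.resize(cv2.imread("pics/side0.png")[140:300,210:360],None,fx=3.7,fy=3.7,interpolation=2)
cv2.imwrite("pics/sidec.png",b)
E
```

```text
(no output)
```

View pics/topc.png

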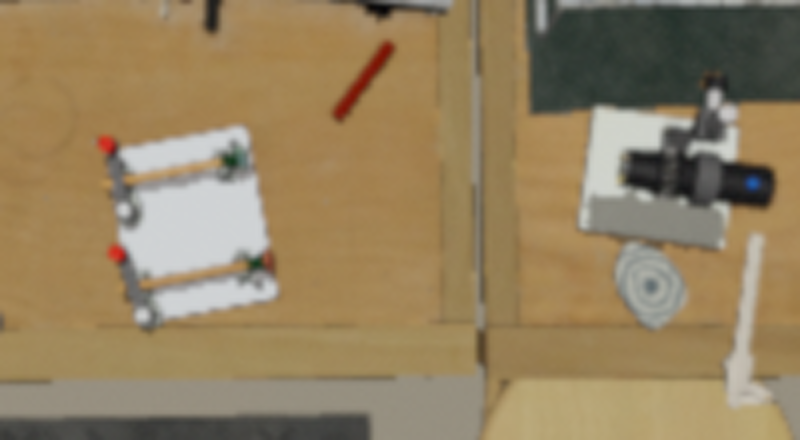

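View pics/sidec.png

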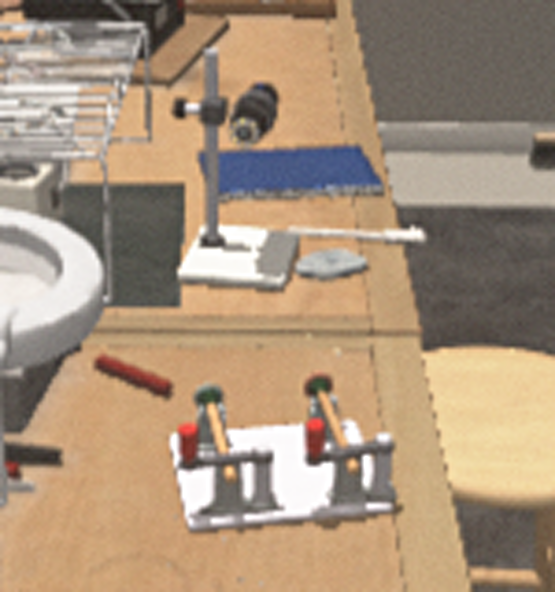

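View pics/top0.png

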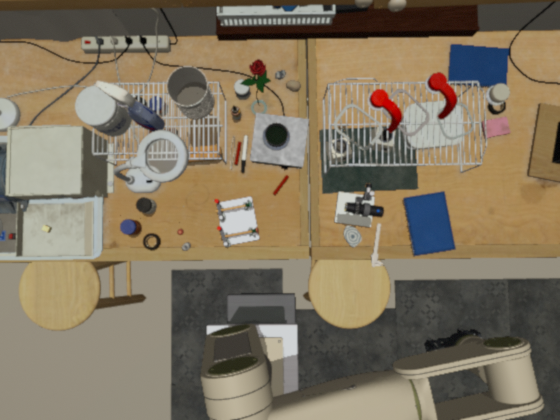

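The pictures show the red stone in cradle a, nearest the robot. In the top view its stone is at about (257,231) and its knob at (219,228). The blue stick is in cradle b, with its knob at (217,201). The scope lens is at about (344,207), facing left. Next I fit the jig pose and the scope axis.

```bash
cat >> h.py <<'E'
def proj(cam,X):
    p=camera_params(cam); f=210/np.tan(np.radians(p["vfov"]/2)); c=np.array(p["R"])@np.array(X,float)+p["t"]
    return np.array([p["cx"]+f*c[0]/c[2],p["cy"]+f*c[1]/c[2]])
def W(j,P):
    c,s=np.cos(j[2]),np.sin(j[2]); return np.array([j[0]+c*P[0]-s*P[1],j[1]+s*P[0]+c*P[1],P[2]])
E
python3 - <<'E'
from h import *
from scipy.optimize import least_squares
np.set_printoptions(precision=2,suppress=True)
top=cv2.imread("pics/top0.png");hsv=cv2.cvtColor(top,cv2.COLOR_BGR2HSV)
m=((hsv[...,1]<40)&(hsv[...,2]>120)).astype(np.uint8);m[:195]=0;m[248:]=0;m[:,:210]=0;m[:,262:]=0
m=cv2.morphologyEx(m,cv2.MORPH_CLOSE,np.ones((3,3)))
n,l,st,ce=cv2.connectedComponentsWithStats(m);k=1+np.argmax(st[1:,4]);pts=np.argwhere(l==k)[:,::-1].astype(np.float32)
print("rect",cv2.minAreaRect(pts),st[k])
box=cv2.boxPoints(cv2.minAreaRect(pts));Q=np.array([atz("top",b,10) for b in box]);print(Q, Q.mean(0))
# knobs by colour
K={}
for c,reg in(("top",(195,240,210,230)),("side",(248,272,250,305))):
    im=cv2.cvtColor(cv2.imread(f"pics/{c}0.png"),cv2.COLOR_BGR2HSV)
    r=((im[...,0]<8)|(im[...,0]>172))&(im[...,1]>170)&(im[...,2]>90)
    mm=np.zeros(r.shape,np.uint8);a,b,d,e=reg;mm[a:b,d:e]=r[a:b,d:e]
    n,l,st,ce=cv2.connectedComponentsWithStats(mm)
    K[c]=[ce[i] for i in range(1,n) if st[i,4]>8];print(c,K[c],st[1:,4])
# fit from pivots, seats, jig
obs=[("side",(311.2,259.6),(-72,50,62)),("top",(224.5,217.2),(20,50,62)),("top",(225.9,243.2),(-72,50,62)),
("side",(298.5,253.6),(-46,0,46)),("side",(273.3,255.8),(46,0,46)),("top",(235.5,206.1),(46,0,46)),("top",(237.5,218.5),(0,0,0)),("side",(283.8,270.7),(0,0,0))]
obs+=[("top",proj("top",Q.mean(0)),(0,0,10))]*2
f=lambda j:np.concatenate([proj(c,W((j[0],j[1],j[2]),P))-u for c,u,P in obs])
s=least_squares(f,[520,48,.15],loss="soft_l1",x_scale=[10,10,.1]);print("jig",s.x,s.fun.reshape(-1,2))
for c in("side","top"):
    for lab in("scope","agate"):
        for r in masks_of(c,lab)[:1]:
            y=np.argwhere(r["pixels"]); print(c,lab,r["conf"],r["at"],y.min(0),y.max(0))
print("lens",tri((272.3,174.4),(344.1,207.1)),"focus",tri((273.7,180.4),(326.5,204.9)))
E
```

```text
rect ((237.59738159179688, 220.88623046875), (44.53268051147461, 36.11263656616211), 79.2156982421875) [ 219  197   40   49 1332]
[[586.55 123.09  10.  ]
 [609.05  -3.82  10.  ]
 [452.76 -32.02  10.  ]
 [430.46  93.96  10.  ]] [519.7  45.3  10. ]
top [array([216.5, 200.5]), array([218.5, 228. ])] [14 10]
side [array([260.64, 255.91])] [11  8  1  1]
jig [520.28  43.68   0.15] [[ 0.64 -1.84]
 [-3.22 -0.82]
 [-0.63 -0.32]
 [ 0.71  0.55]
 [-5.51  0.36]
 [-0.49  0.94]
 [ 0.82  2.29]
 [-0.42 -2.04]
 [ 0.46 -0.17]
 [ 0.46 -0.17]]
side scope 0.94 [270.8, 204.8] [154 257] [217 290]
side agate 0.51 [288.2, 186.0] [178 269] [193 312]
top scope 0.73 [354.8, 208.0] [183 334] [227 383]
top agate 0.65 [350.6, 233.1] [226 344] [245 360]
lens (array([ 556.2 , -309.19,  171.21]), np.float64(12.485919550625345)) focus (array([ 557.  , -253.78,  168.74]), np.float64(1.820171535011309))
```

Request:
step_arm --targets '[{"dp": [0.1, -0.12, 0], "fingers": 0.6}, {"dp": [0.21, -0.24, 0], "fingers": 0.6}, {"dp": [0.34, -0.38, 0], "fingers": 0.6}, {"dp": [0.46, -0.52, 0], "fingers": 0.6}, {"dp": [0.58, -0.66, 0], "fingers": 0.6}, {"dp": [0.69, -0.78, 0], "fingers": 0.6}, {"dp": [0.78, -0.88, 0], "fingers": 0.6}, {"dp": [0.84, -0.94, 0], "fingers": 0.6}]' --newtons 40

```text
validation failed for argument at $.ta...
```

Request:
step_arm --targets '[{"dp": [0.1, -0.12, 0], "fingers": 0.6}, {"dp": [0.21, -0.24, 0], "fingers": 0.6}, {"dp": [0.34, -0.38, 0], "fingers": 0.6}, {"dp": [0.46, -0.52, 0], "fingers": 0.6}, {"dp": [0.58, -0.66, 0], "fingers": 0.6}, {"dp": [0.69, -0.78, 0], "fingers": 0.6}, {"dp": [0.78, -0.88, 0], "fingers": 0.6}, {"dp": [0.84, -0.94, 0], "fingers": 0.6}]'

```text
validation failed for argument at $.ta...
```

Request:
step_arm --targets '[{"dp": [0.1, -0.12, 0], "fingers": 0.6}, {"dp": [0.21, -0.24, 0.05], "fingers": 0.6}, {"dp": [0.34, -0.38, 0.1], "fingers": 0.6}, {"dp": [0.46, -0.52, 0.15], "fingers": 0.6}, {"dp": [0.58, -0.66, 0.2], "fingers": 0.6}, {"dp": [0.69, -0.78, 0.25], "fingers": 0.6}, {"dp": [0.78, -0.88, 0.3], "fingers": 0.6}, {"dp": [0.82, -0.94, 0.35], "fingers": 0.6}]'

```text
validation failed for argument at $.ta...
```

Request:
step_arm --targets '[{"angular": [0, 0, 0], "dp": [0.1, -0.12, 0], "fingers": 0.6}, {"angular": [0, 0, 0], "dp": [0.21, -0.24, 0], "fingers": 0.6}, {"angular": [0, 0, 0], "dp": [0.34, -0.38, 0], "fingers": 0.6}, {"angular": [0, 0, 0], "dp": [0.46, -0.52, 0], "fingers": 0.6}, {"angular": [0, 0, 0], "dp": [0.58, -0.66, 0], "fingers": 0.6}, {"angular": [0, 0, 0], "dp": [0.69, -0.78, 0], "fingers": 0.6}, {"angular": [0, 0, 0], "dp": [0.78, -0.88, 0], "fingers": 0.6}, {"angular": [0, 0, 0], "dp": [0.84, -0.94, 0], "fingers": 0.6}]' --newtons 40

```text
time: 2.5
tool_pos: [271.9, -351.7, 231.5]
tcp_rot: [180.0, -0.0, 15.4]
ft_force: [0.1, -0.1, -1.1]
finger_gap: 34.0
grip_force: 0.0
```

Request:
step_arm --targets '[{"angular": [0, 0, 0], "dp": [0.12, -0.13, 0], "fingers": 0.6}, {"angular": [0, 0, 0], "dp": [0.23, -0.26, 0], "fingers": 0.6}, {"angular": [0, 0, 0], "dp": [0.35, -0.39, 0], "fingers": 0.6}, {"angular": [0, 0, 0], "dp": [0.46, -0.52, 0], "fingers": 0.6}, {"angular": [0, 0, 0], "dp": [0.58, -0.66, 0], "fingers": 0.6}, {"angular": [0, 0, 0], "dp": [0.69, -0.78, 0], "fingers": 0.6}, {"angular": [0, 0, 0], "dp": [0.78, -0.88, 0], "fingers": 0.6}, {"angular": [0, 0, 0], "dp": [0.84, -0.94, 0], "fingers": 0.6}]'

```text
time: 3.5
tool_pos: [384.0, -125.8, 231.5]
tcp_rot: [180.0, -0.0, 15.4]
ft_force: [0.1, 0.3, -0.3]
finger_gap: 33.9
grip_force: 0.0
```

Request:
step_arm --targets '[{"angular": [0, 0, 0], "dp": [0.12, -0.13, 0], "fingers": 0.6}, {"angular": [0, 0, 0], "dp": [0.23, -0.26, 0.05], "fingers": 0.6}, {"angular": [0, 0, 0], "dp": [0.35, -0.39, 0.1], "fingers": 0.6}, {"angular": [0, 0, 0], "dp": [0.46, -0.52, 0.15], "fingers": 0.6}, {"angular": [0, 0, 0], "dp": [0.58, -0.66, 0.2], "fingers": 0.6}, {"angular": [0, 0, 0], "dp": [0.69, -0.78, 0.25], "fingers": 0.6}, {"angular": [0, 0, 0], "dp": [0.78, -0.88, 0.3], "fingers": 0.6}, {"angular": [0, 0, 0], "dp": [0.82, -0.94, 0.35], "fingers": 0.6}]'

```text
time: 4.5
tool_pos: [492.2, 99.0, 160.8]
tcp_rot: [180.0, -0.0, 15.4]
ft_force: [-0.8, -0.9, 1.0]
finger_gap: 34.6
grip_force: 0.0
```

```bash
cat >> h.py <<'E'
def rel(pts,p=None,yaw=None):
    s=sense(); p=s["tool_pos"] if p is None else p; y0=s["tcp_rot"][2] if yaw is None else yaw
    R0=Ro.from_euler("xyz",[180,0,y0],degrees=True)
    for (x,y,z,yw) in pts:
        d=R0.inv().apply(np.array([x,y,z])-p)/200; a=(R0.inv()*Ro.from_euler("xyz",[180,0,yw],degrees=True)).as_rotvec(degrees=True)/180
        print(np.round(d,3),np.round(a,3))
E
python3 - <<'E'
from h import *
np.set_printoptions(precision=1,suppress=True)
s=sense();print(s["time"],s["tool_pos"],s["tcp_rot"],s["joint_pos"])
for c in("side","top"):
    im=snapshot(c);cv2.imwrite(f"pics/{c}1.png",im)
    for r in pinpoint(c,"knob_a")[:4]: print(c,np.array(r["at"]),r["conf"],atz(c,r["at"],71.5))
for c in("side",):
    im=cv2.imread(f"pics/{c}1.png");cv2.imwrite(f"pics/{c}1c.png",cv2.resize(im[200:300,230:340],None,fx=6,fy=6,interpolation=2))
j=(519.7,45.3,.181)
for t in(0,.1,.2):
    K=W(j,(-72+56*np.cos(t),50+56*np.sin(t),71.5));print(t,K,proj("side",K),proj("top",K))
E
```

```text
4.5 [492.2  99.  160.8] [180.   -0.   15.4] [  5.5  -5.3 105.6  -0.   79.7  80.1]
side [260.2 259.3] 0.57 [584.1 109.5  71.5]
side [257.4 349.4] 0.51 [571.4 437.5  71.5]
side [294.7 258.8] 0.43 [490.4 104.8  71.5]
0 [495.   91.6  71.5] [292.9 256.3] [222.2 227.3]
0.1 [493.7  97.1  71.5] [293.4 257.3] [220.6 227.7]
0.2 [491.9 102.3  71.5] [294.2 258.3] [219.1 228.2]
```

View pics/side1c.png

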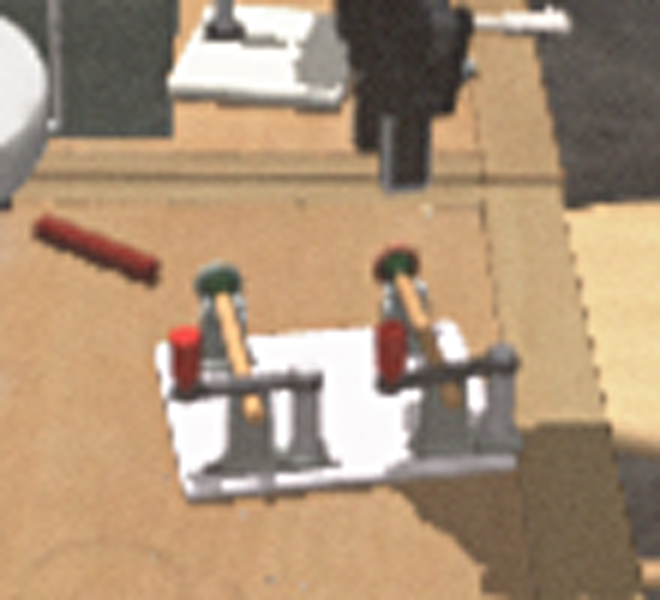

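The side view shows knob a at about (295,258), which puts keeper a at about 0.2 rad and the knob at (491.5,102.5). I descend around it.

Request:
step_arm --targets '[{"angular": [0, 0, 0], "dp": [0, -0.018, 0.05], "fingers": 0.5}, {"angular": [0, 0, 0], "dp": [0, -0.018, 0.12], "fingers": 0.5}, {"angular": [0, 0, 0], "dp": [0, -0.018, 0.19], "fingers": 0.5}, {"angular": [0, 0, 0], "dp": [0, -0.018, 0.26], "fingers": 0.5}, {"angular": [0, 0, 0], "dp": [0, -0.018, 0.33], "fingers": 0.5}, {"angular": [0, 0, 0], "dp": [0, -0.018, 0.4], "fingers": 0.5}, {"angular": [0, 0, 0], "dp": [0, -0.018, 0.45], "fingers": 0.5}, {"angular": [0, 0, 0], "dp": [0, -0.018, 0.485], "fingers": 0.5}]'

```text
time: 5.7
tool_pos: [490.5, 101.5, 63.5]
tcp_rot: [-180.0, 0.0, 15.4]
ft_force: [-0.8, 0.4, -0.6]
finger_gap: 42.6
grip_force: 0.0
```

```bash
python3 - <<'E'
from h import *
np.set_printoptions(precision=3,suppress=True)
s=sense();print(s["tool_pos"],s["ft_force"],s["finger_gap"])
im=snapshot("side");cv2.imwrite("pics/side2c.png",cv2.resize(im[200:300,230:340],None,fx=6,fy=6,interpolation=2))
# arc: centre pivot (439.9,81.5), lead
P=[]
for d in (20,30,40,50,60,70,80,90,100):
    a=np.radians(d);P.append((439.9+56*np.cos(a),81.5+56*np.sin(a),s["tool_pos"][2],15.4+(d-20)*.75))
rel(P)
E
```

```text
[490.495 101.54   63.539] [-0.78   0.424 -0.617] 42.627141961775436
[ 0.011  0.007 -0.003] [ 0. -0.  0.]
[ 0.003 -0.041 -0.003] [ 0.     0.    -0.042]
[-0.014 -0.087 -0.003] [ 0.     0.    -0.083]
[-0.038 -0.129 -0.003] [ 0.     0.    -0.125]
[-0.069 -0.167 -0.003] [ 0.     0.    -0.167]
[-0.106 -0.198 -0.003] [ 0.     0.    -0.208]
[-0.148 -0.223 -0.003] [ 0.    0.   -0.25]
[-0.194 -0.24  -0.003] [ 0.     0.    -0.292]
[-0.242 -0.249 -0.003] [ 0.     0.    -0.333]
```

View pics/side2c.png

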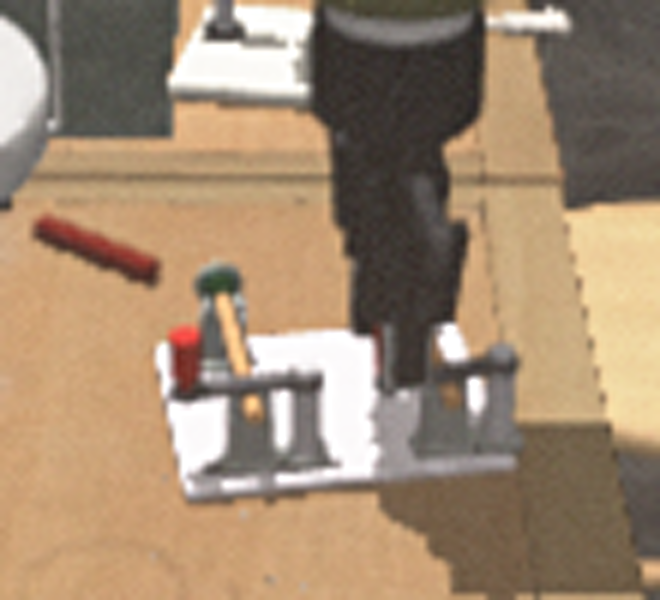

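Request:
step_arm --targets '[{"angular": [0, 0, -0.03], "dp": [0.005, -0.03, 0], "fingers": 0.5}, {"angular": [0, 0, -0.07], "dp": [-0.01, -0.075, 0], "fingers": 0.5}, {"angular": [0, 0, -0.11], "dp": [-0.03, -0.115, 0], "fingers": 0.5}, {"angular": [0, 0, -0.15], "dp": [-0.055, -0.15, 0], "fingers": 0.5}, {"angular": [0, 0, -0.19], "dp": [-0.09, -0.185, 0], "fingers": 0.5}, {"angular": [0, 0, -0.23], "dp": [-0.127, -0.21, 0], "fingers": 0.5}, {"angular": [0, 0, -0.27], "dp": [-0.17, -0.232, 0], "fingers": 0.5}, {"angular": [0, 0, -0.31], "dp": [-0.218, -0.245, 0], "fingers": 0.5}]'

```text
time: 6.75
tool_pos: [436.1, 137.5, 64.9]
tcp_rot: [179.9, -0.0, 71.5]
ft_force: [0.4, -0.5, 0.4]
finger_gap: 42.2
grip_force: 0.3
```

Request:
step_arm --targets '[{"angular": [0, 0, 0], "dp": [0, 0, 0], "fingers": 0.5}, {"angular": [0, 0, 0], "dp": [0, 0, -0.05], "fingers": 0.5}, {"angular": [0, 0, 0], "dp": [0, 0, -0.12], "fingers": 0.5}, {"angular": [0, 0, 0], "dp": [0, 0, -0.19], "fingers": 0.5}, {"angular": [0, 0, 0], "dp": [0, 0, -0.26], "fingers": 0.5}, {"angular": [0, 0, 0], "dp": [0, 0, -0.33], "fingers": 0.5}, {"angular": [0, 0, 0], "dp": [0, 0, -0.38], "fingers": 0.5}, {"angular": [0, 0, 0], "dp": [0, 0, -0.4], "fingers": 0.5}]'

```text
time: 7.75
tool_pos: [436.0, 137.3, 145.2]
tcp_rot: [179.9, -0.0, 71.2]
ft_force: [0.1, -0.1, 0.3]
finger_gap: 42.7
grip_force: 0.0
```

```bash
python3 - <<'E'
from h import *
np.set_printoptions(precision=3,suppress=True)
s=sense();print(s["tool_pos"],s["tcp_rot"],s["ft_force"],s["finger_gap"],s["joint_pos"])
j=(519.7,45.3,.181)
for c in("side","top"):
    im=snapshot(c);cv2.imwrite(f"pics/{c}3.png",im)
    for n,z in(("knob_a",71.5),("red_stone",46),("dop_red",37),("seat_a",46)):
        for r in pinpoint(c,n)[:3]: print(n,c,np.array(r["at"]),round(r["conf"],2),atz(c,r["at"],z))
im=cv2.imread("pics/side3.png");cv2.imwrite("pics/side3c.png",cv2.resize(im[200:300,230:340],None,fx=6,fy=6,interpolation=2))
print(W(j,(-46,5,46)));X=W(j,(-46,5,46))
rel([(X[0],X[1],150,100.3),(X[0],X[1],90,100.3)])
print(proj("side",W(j,(-46,61,46))),proj("side",W(j,(-46,-68,46))))
for t in(1,1.2,1.4):print(t,proj("side",W(j,(-72+56*np.cos(t),50+56*np.sin(t),71.5))))
E
```

```text
[435.998 137.273 145.15 ] [179.948  -0.029  71.198] [ 0.14  -0.143  0.317] 42.74480788500738 [ 11.046 -11.985 113.324  -0.001  78.602  29.848]
knob_a side [257.8 259.9] 0.64 [590.418 112.699  71.5  ]
knob_a side [309.5 263.2] 0.55 [451.499 126.34   71.5  ]
red_stone side [294.5 244. ] 0.57 [486.851 -23.018  46.   ]
dop_red side [301.  258.1] 0.4 [469.564  44.045  37.   ]
dop_red side [314.1 257.1] 0.23 [431.002  37.621  37.   ]
seat_a side [298.  254.8] 0.86 [478.428  40.753  46.   ]
seat_a side [270.6 254.6] 0.63 [557.98   41.417  46.   ]
knob_a top [209.2 240.9] 0.62 [449.189 136.175  71.5  ]
knob_a top [218.1 203.9] 0.47 [575.124 105.46   71.5  ]
red_stone top [255.  228.5] 0.65 [490.244 -18.541  46.   ]
dop_red top [237.8 233.3] 0.7 [474.616  42.115  37.   ]
seat_a top [241.8 230.5] 0.86 [483.909  27.28   46.   ]
seat_a top [231.5 206.7] 0.68 [567.155  62.556  46.   ]
seat_a top [346.8 211. ] 0.53 [ 546.781 -337.525   46.   ]
[473.551  41.938  46.   ]
[-0.389  0.334 -0.03 ] [ 0.     0.    -0.162]
[-0.389  0.334  0.27 ] [ 0.     0.    -0.162]
[304.127 265.355] [294.491 242.908]
1 [306.031 264.569]
1.2 [310.144 265.267]
1.4 [314.378 265.521]
```

View pics/side3c.png

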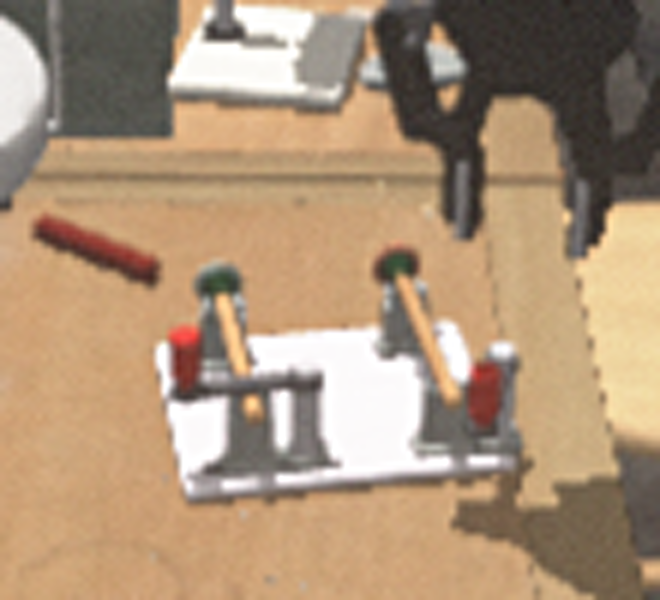

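Request:
step_arm --targets '[{"angular": [0, 0, -0.03], "dp": [-0.06, 0.05, 0], "fingers": 0.45}, {"angular": [0, 0, -0.06], "dp": [-0.13, 0.11, 0], "fingers": 0.45}, {"angular": [0, 0, -0.09], "dp": [-0.2, 0.17, 0.03], "fingers": 0.45}, {"angular": [0, 0, -0.12], "dp": [-0.27, 0.23, 0.08], "fingers": 0.45}, {"angular": [0, 0, -0.15], "dp": [-0.34, 0.28, 0.14], "fingers": 0.45}, {"angular": [0, 0, -0.162], "dp": [-0.39, 0.327, 0.19], "fingers": 0.45}, {"angular": [0, 0, -0.162], "dp": [-0.39, 0.327, 0.22], "fingers": 0.45}, {"angular": [0, 0, -0.162], "dp": [-0.39, 0.327, 0.22], "fingers": 0.45}]'

```text
time: 9.25
tool_pos: [471.8, 42.6, 99.8]
tcp_rot: [-179.9, -0.0, 100.3]
ft_force: [-0.6, 0.2, -0.3]
finger_gap: 46.8
grip_force: 0.0
```

Request:
step_arm --targets '[{"angular": [0, 0, 0], "dp": [0, 0, 0.06], "fingers": 0.45}, {"angular": [0, 0, 0], "dp": [0, 0, 0.13], "fingers": 0.45}, {"angular": [0, 0, 0], "dp": [0, 0, 0.2], "fingers": 0.45}, {"angular": [0, 0, 0], "dp": [0, 0, 0.26], "fingers": 0.45}, {"angular": [0, 0, 0], "dp": [0, 0, 0.31], "fingers": 0.45}, {"angular": [0, 0, 0], "dp": [0, 0, 0.345], "fingers": 0.45}, {"angular": [0, 0, 0], "dp": [0, 0, 0.355], "fingers": 0.45}, {"angular": [0, 0, 0], "dp": [0, 0, 0.355], "fingers": 0.45}]'

```text
time: 10.25
tool_pos: [472.6, 42.3, 29.4]
tcp_rot: [180.0, 0.0, 100.4]
ft_force: [-0.3, 0.1, 0.2]
finger_gap: 46.9
grip_force: 0.0
```

```bash
python3 - <<'E'
from h import *
np.set_printoptions(precision=3,suppress=True)
s=sense();print(s)
im=snapshot("side");cv2.imwrite("pics/side4c.png",cv2.resize(im[200:300,230:340],None,fx=6,fy=6,interpolation=2))
E
```

```text
{'time': 10.25, 'joint_pos': array([ -1.083,  -0.297, 115.69 ,   0.001,  64.594, -11.441]), 'qd': array([-0.03 , -0.413, -0.177, -0.091,  0.179, -0.034]), 'joint_efforts': array([ -0.004, -42.454, -42.802,  -0.   ,  -0.045,   0.   ]), 'tool_pos': array([472.581,  42.278,  29.439]), 'tcp_rot': array([179.986,   0.002, 100.357]), 'ft_force': array([-0.295,  0.147,  0.219]), 'wrist_torque': array([-0.01 ,  0.041, -0.029]), 'grip_force': 0.0, 'finger_gap': 46.92800489016764}
```

View pics/side4c.png

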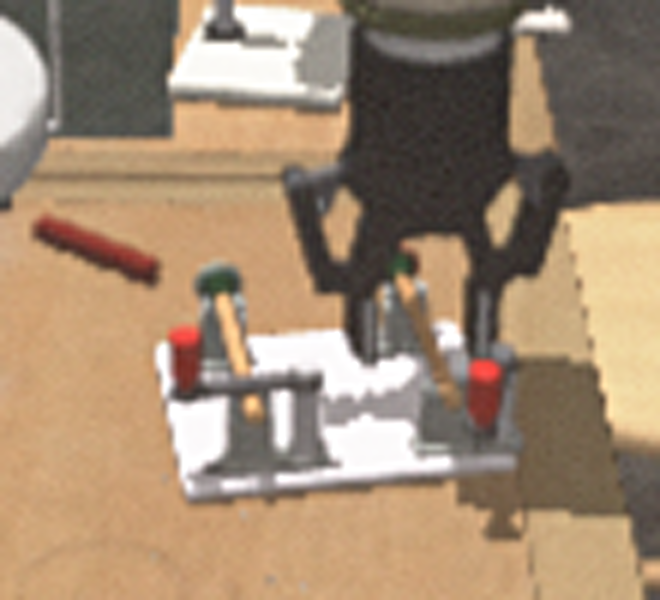

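The dowel runs between the fingers, which stand at crop x 375 and 480. Close and lift.

Request:
step_arm --targets '[{"angular": [0, 0, 0], "dp": [0, 0, 0], "fingers": 1}, {"angular": [0, 0, 0], "dp": [0, 0, 0], "fingers": 1}, {"angular": [0, 0, 0], "dp": [0, 0, 0], "fingers": 1}, {"angular": [0, 0, 0], "dp": [0, 0, 0], "fingers": 1}, {"angular": [0, 0, 0], "dp": [0, 0, 0], "fingers": 1}, {"angular": [0, 0, 0], "dp": [0, 0, 0], "fingers": 1}, {"angular": [0, 0, 0], "dp": [0, 0, 0], "fingers": 1}, {"angular": [0, 0, 0], "dp": [0, 0, 0], "fingers": 1}]' --newtons 50

```text
time: 11.3
tool_pos: [471.3, 42.1, 29.4]
tcp_rot: [-179.9, -0.0, 100.4]
ft_force: [-7.0, -1.5, 8.2]
finger_gap: 7.3
grip_force: 48.9
```

Request:
step_arm --targets '[{"angular": [0, 0, 0], "dp": [0, 0, -0.03], "fingers": 1}, {"angular": [0, 0, 0], "dp": [0, 0, -0.08], "fingers": 1}, {"angular": [0, 0, 0], "dp": [0, 0, -0.16], "fingers": 1}, {"angular": [0, 0, 0], "dp": [0, 0, -0.26], "fingers": 1}, {"angular": [0, 0, 0], "dp": [0, 0, -0.36], "fingers": 1}, {"angular": [0, 0, 0], "dp": [0, 0, -0.46], "fingers": 1}, {"angular": [0, 0, 0], "dp": [0, 0, -0.54], "fingers": 1}, {"angular": [0, 0, 0], "dp": [0, 0, -0.58], "fingers": 1}]'

```text
time: 12.3
tool_pos: [473.1, 42.3, 147.0]
tcp_rot: [179.9, 0.0, 100.4]
ft_force: [-0.5, -0.7, -0.2]
finger_gap: 7.3
grip_force: 48.7
```

```bash
python3 - <<'E'
from h import *
np.set_printoptions(precision=2,suppress=True)
s=sense();print(s["tool_pos"],s["tcp_rot"],s["finger_gap"],s["grip_force"])
for c in("side","top"):
    im=snapshot(c);cv2.imwrite(f"pics/{c}5.png",im)
    for n,z in(("red_stone",163),("dop_red",154)):
        for r in pinpoint(c,n)[:3]: print(n,c,np.array(r["at"]),round(r["conf"],2),atz(c,r["at"],z))
    for n in ("scope_focus","scope_lens"):
        for r in pinpoint(c,n)[:2]: print(n,c,np.array(r["at"]),round(r["conf"],2),atz(c,r["at"],165))
im=cv2.imread("pics/side5.png")[150:300,230:340];im2=cv2.imread("pics/top5.png")[180:255,205:305]
cv2.imwrite("pics/c5.png",np.hstack([cv2.resize(im,(440,600),interpolation=2),cv2.resize(im2,(360,600)[:1]+(270,),interpolation=2) if 0 else cv2.copyMakeBorder(cv2.resize(im2,(360,270),interpolation=2),0,330,0,0,0)]))
E
```

```text
[473.09  42.3  146.97] [179.88   0.02 100.36] 7.334612075614954 48.72042775154114
red_stone side [295.6 205.1] 0.4 [485.71 -52.17 163.  ]
red_stone side [310.6 265.1] 0.39 [462.62 280.41 163.  ]
dop_red side [295.  370.2] 0.63 [504.87 564.13 154.  ]
dop_red side [300.6 222.2] 0.51 [474.54  46.35 154.  ]
scope_focus side [274.3 181.4] 0.96 [ 553.99 -253.76  165.  ]
scope_focus side [301.2 315.8] 0.5 [490.85 451.73 165.  ]
scope_lens side [273.5 173.8] 0.97 [ 558.69 -336.04  165.  ]
scope_lens side [268.5 255.3] 0.59 [556.65 244.14 165.  ]
red_stone top [151.  203.3] 0.48 [571.2  307.44 163.  ]
red_stone top [255.6 228.2] 0.46 [487.   -27.35 163.  ]
red_stone top [238.5 221.7] 0.23 [508.44  27.03 163.  ]
dop_red top [148.9 208.2] 0.53 [556.32 316.89 154.  ]
scope_focus top [325.3 204.6] 0.66 [ 559.26 -250.42  165.  ]
scope_focus top [184.7 246.6] 0.52 [431.41 198.38 165.  ]
scope_lens top [341.2 207.2] 0.87 [ 550.26 -300.82  165.  ]
```

View pics/c5.png

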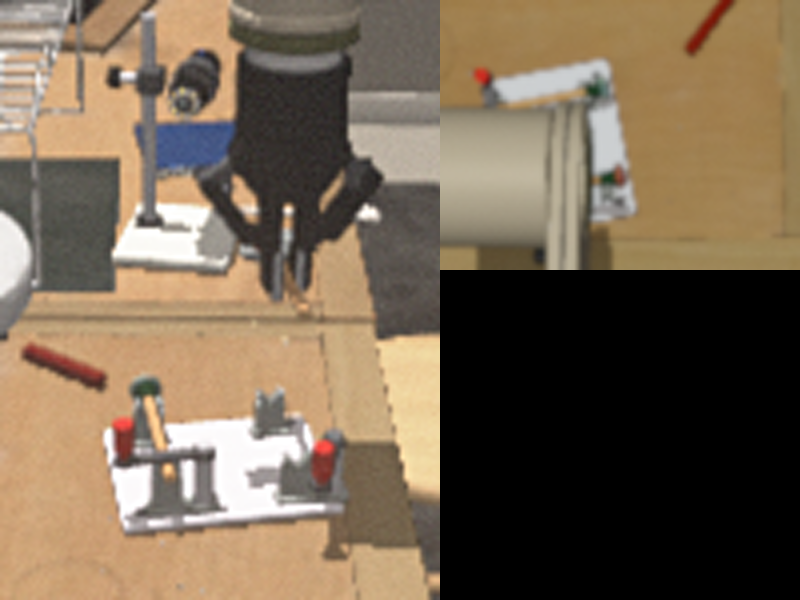

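```bash
python3 - <<'E'
from h import *
np.set_printoptions(precision=2,suppress=True)
im=cv2.imread("pics/top0.png");g=im.max(2)
m=np.zeros(g.shape,np.uint8);m[196:222,340:388]=g[196:222,340:388]<75
m=cv2.morphologyEx(m,cv2.MORPH_OPEN,np.ones((4,4),np.uint8))
n,l,st,ce=cv2.connectedComponentsWithStats(m);k=1+np.argmax(st[1:,4]);p=np.argwhere(l==k)[:,::-1].astype(np.float32)
print(st[k],cv2.minAreaRect(p)); vx,vy,x0,y0=cv2.fitLine(p,cv2.DIST_HUBER,0,.01,.01).ravel()
for c in(st[k][0]-.5,x0,st[k][0]+st[k][2]-.5):
    q=(c,y0+(c-x0)*vy/vx);print(q,atz("top",q,165))
cv2.imwrite("pics/m.png",m*255)
for n in("scope_focus","scope_lens"):
    for i in range(3):
        for c in("top","side"):
            snapshot(c);r=pinpoint(c,n)
            if r:print(n,c,np.array(r[0]["at"]),atz(c,r[0]["at"],165))
E
```

```text
[348 204  18  11 166] ((356.8377990722656, 208.97296142578125), (17.755088806152344, 9.535140991210938), 9.462322235107422)
(np.float64(347.5), np.float64(207.36810397450228)) [ 549.46 -320.84  165.  ]
(np.float32(356.7731), np.float32(209.05174)) [ 543.68 -350.17  165.  ]
(np.float64(365.5), np.float64(210.6362115675898)) [ 538.25 -377.74  165.  ]
scope_focus top [326.9 204. ] [ 561.11 -255.56  165.  ]
scope_focus side [275.9 177.6] [ 549.11 -294.03  165.  ]
scope_focus top [328.3 204.2] [ 560.41 -260.    165.  ]
scope_focus side [275.9 178.9] [ 548.87 -280.07  165.  ]
scope_focus top [326.9 205.8] [ 555.35 -255.44  165.  ]
scope_focus side [313.7 346.1] [473.89 525.1  165.  ]
scope_lens top [343.6 208.6] [ 545.69 -308.35  165.  ]
scope_lens side [270.5 175.4] [ 569.18 -317.51  165.  ]
scope_lens side [273.3 176.5] [ 558.71 -305.69  165.  ]
scope_lens top [344.3 208.7] [ 545.34 -310.57  165.  ]
scope_lens side [274.5 173.8] [ 555.01 -336.18  165.  ]
```

```bash
python3 - <<'E'
from h import *
rel([(522,-72,149,90),(571.6,-184.6,148.6,79.7)],yaw=100.36)
rel([(571.6,-184.6,148.6,79.7)],p=np.array([522,-72,149]),yaw=90)
E
```

```text
[-0.607  0.141 -0.019] [ 0.    -0.     0.058]
[-1.205  0.284 -0.017] [ 0.    -0.     0.115]
[-0.563  0.248  0.002] [-0.    -0.     0.057]
```

Request:
step_arm --targets '[{"angular": [0, 0, 0.005], "dp": [-0.04, 0.01, 0], "fingers": 1}, {"angular": [0, 0, 0.01], "dp": [-0.1, 0.025, 0], "fingers": 1}, {"angular": [0, 0, 0.02], "dp": [-0.19, 0.045, -0.005], "fingers": 1}, {"angular": [0, 0, 0.03], "dp": [-0.29, 0.07, -0.01], "fingers": 1}, {"angular": [0, 0, 0.04], "dp": [-0.39, 0.09, -0.01], "fingers": 1}, {"angular": [0, 0, 0.05], "dp": [-0.48, 0.115, -0.015], "fingers": 1}, {"angular": [0, 0, 0.055], "dp": [-0.56, 0.13, -0.02], "fingers": 1}, {"angular": [0, 0, 0.058], "dp": [-0.607, 0.141, -0.02], "fingers": 1}]'

```text
time: 15.0
tool_pos: [522.4, -73.2, 149.3]
tcp_rot: [180.0, 0.0, 89.8]
ft_force: [-0.2, -0.8, 0.2]
finger_gap: 7.4
grip_force: 48.7
```

Request:
step_arm --targets '[{"angular": [0, 0, 0.005], "dp": [-0.05, 0.02, 0], "fingers": 1}, {"angular": [0, 0, 0.015], "dp": [-0.13, 0.055, 0], "fingers": 1}, {"angular": [0, 0, 0.025], "dp": [-0.23, 0.1, 0], "fingers": 1}, {"angular": [0, 0, 0.035], "dp": [-0.34, 0.15, 0], "fingers": 1}, {"angular": [0, 0, 0.045], "dp": [-0.43, 0.19, 0], "fingers": 1}, {"angular": [0, 0, 0.053], "dp": [-0.51, 0.225, 0], "fingers": 1}, {"angular": [0, 0, 0.057], "dp": [-0.555, 0.245, 0], "fingers": 1}, {"angular": [0, 0, 0.057], "dp": [-0.563, 0.248, 0], "fingers": 1}]'

```text
time: 16.0
tool_pos: [571.5, -185.1, 149.1]
tcp_rot: [-180.0, -0.0, 79.6]
ft_force: [0.3, 0.4, -0.7]
finger_gap: 7.2
grip_force: 48.7
```

```bash
python3 - <<'E'
from h import *
np.set_printoptions(precision=2,suppress=True)
s=sense();print(s["time"],s["tool_pos"],s["tcp_rot"],s["finger_gap"],s["grip_force"])
for c in("side","top"):
    im=snapshot(c);cv2.imwrite(f"pics/{c}6.png",im)
    for n,z in(("red_stone",165),("scope_focus",165),("scope_lens",165)):
        for r in pinpoint(c,n)[:2]: print(n,c,np.array(r["at"]),round(r["conf"],2),atz(c,r["at"],z))
    m=masks_of(c,"dop_red")
    for r in m[:2]:
        y=np.argwhere(r["pixels"]);print("mask",c,r["conf"],y.min(0),y.max(0))
im=cv2.imread("pics/side6.png")[150:225,240:340];im2=cv2.imread("pics/top6.png")[180:255,290:390]
cv2.imwrite("pics/c6.png",cv2.resize(np.vstack([im2[:50],im]),(480,600),interpolation=2))
E
```

```text
16.0 [ 571.52 -185.14  149.14] [-179.98   -0.01   79.63] 7.176695495490839 48.72771620750427
red_stone side [245.6 242.7] 0.71 [614.24 186.36 165.  ]
red_stone side [275.7 179.3] 0.57 [ 549.5  -275.81  165.  ]
scope_focus side [272.9 181.4] 0.78 [ 558.86 -253.58  165.  ]
scope_lens side [266.7 259.8] 0.7 [559.99 263.69 165.  ]
scope_lens side [276.1 177.7] 0.58 [ 548.38 -292.97  165.  ]
scope_focus top [324.6 206. ] 0.93 [ 554.81 -248.1   165.  ]
scope_lens top [342.8 208.2] 0.79 [ 547.   -305.84  165.  ]
scope_lens top [217.3 200.7] 0.71 [576.46  94.24 165.  ]
mask top 0.47 [192 403] [255 454]
```

View pics/c6.png

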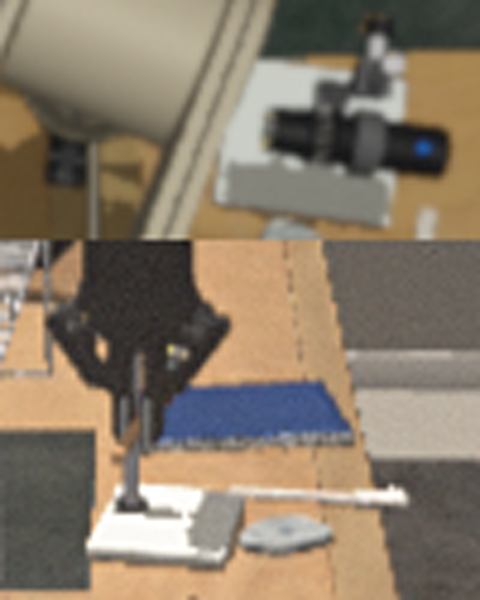

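```bash
python3 - <<'E'
from h import *
np.set_printoptions(precision=2,suppress=True)
for y in(-306,-313):
  for x in(545,548,552): print(x,y,proj("side",(x,y,165)),proj("top",(x,y,165)))
u=np.array([.179,.984,0])
print("axis end",proj("top",np.array([548,-313,165])-120*u))
F=np.array([559,-254,165.]);print("tail",proj("side",F+137*u))
for a in("side0","top0"):
    im=cv2.imread(f"pics/{a}.png");r=(164,186,262,292) if a[0]=="s" else (196,222,335,392)
    cv2.imwrite(f"pics/z{a}.png",cv2.resize(im[r[0]:r[1],r[2]:r[3]],(660,484) if a[0]=="s" else (684,312),interpolation=0))
a=cv2.imread("pics/zside0.png");b=cv2.imread("pics/ztop0.png")
c=np.zeros((600,760,3),np.uint8);c[:270,:368]=cv2.resize(a,(368,270));c[280:280+312,:684]=b
t=cv2.imread("pics/side6.png")[165:205,255:290];c[:270,400:636]=cv2.resize(t,(236,270),interpolation=0);cv2.imwrite("pics/z.png",c)
E
```

```text
545 -306 [277.1  176.52] [342.87 208.83]
548 -306 [276.27 176.51] [342.84 207.89]
552 -306 [275.16 176.5 ] [342.81 206.63]
545 -313 [277.12 175.89] [345.07 208.8 ]
548 -313 [276.3  175.88] [345.05 207.86]
552 -313 [275.2  175.86] [345.02 206.61]
axis end [382.42 214.09]
tail [264.05 195.74]
```

View pics/z.png

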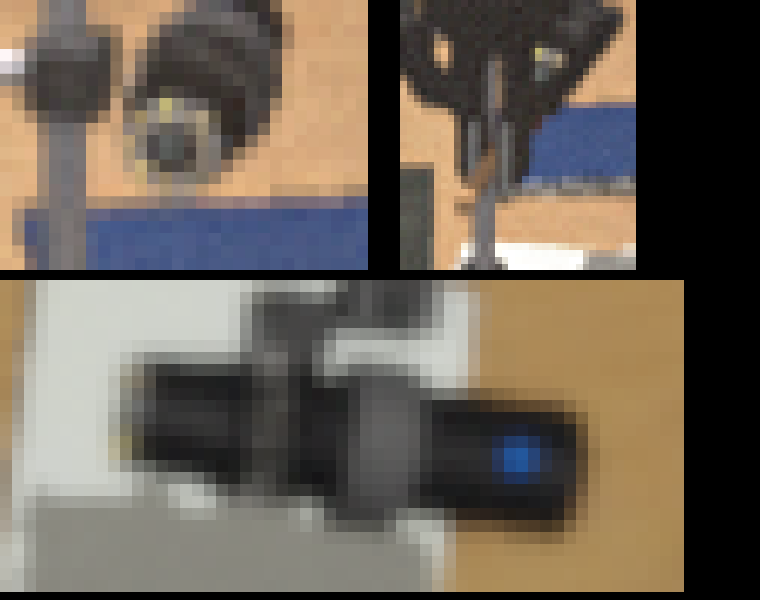

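The end views agree. The lens is at (276,175) in the side view, and the base edges and tube ends give a scope yaw of about -7.5°. The tail shows at (264.6,196), as predicted, so the stick is level. One small correction of yaw +2.8° and a few mm, then settle.

Request:
step_arm --targets '[{"angular": [0, 0, -0.005], "dp": [0, -0.008, 0], "fingers": 1}, {"angular": [0, 0, -0.01], "dp": [0, -0.015, 0.003], "fingers": 1}, {"angular": [0, 0, -0.015], "dp": [0.002, -0.022, 0.003], "fingers": 1}, {"angular": [0, 0, -0.015], "dp": [0.002, -0.022, 0.003], "fingers": 1}, {"angular": [0, 0, -0.015], "dp": [0.002, -0.022, 0.003], "fingers": 1}, {"angular": [0, 0, -0.015], "dp": [0.002, -0.022, 0.003], "fingers": 1}, {"angular": [0, 0, -0.015], "dp": [0.002, -0.022, 0.003], "fingers": 1}, {"angular": [0, 0, -0.015], "dp": [0.002, -0.022, 0.003], "fingers": 1}]'

```text
time: 17.5
tool_pos: [567.2, -183.5, 148.7]
tcp_rot: [-180.0, 0.0, 82.4]
ft_force: [0.5, -0.2, 0.6]
finger_gap: 6.6
grip_force: 48.7
```

```bash
python3 - <<'E'
from h import *
s=sense();print(s["time"],s["tool_pos"],s["tcp_rot"],s["qd"],s["grip_force"])
print(hand_in())
E
```

```text
17.5 [ 567.17824524 -183.52803255  148.68499216] [-1.79999433e+02  4.43576704e-04  8.23640132e+01] [ 0.02448761  0.04945211  0.01250605 -0.09463987  0.00201562 -0.02380448] 48.72629106044769
the job is handed in; nothing more can be done
None
```

I handed the job in at 17.5 s with the red stick held still and level in front of the inspection camera, its stone placed at the estimated focus point; the arm hid the stone from both cameras at the end, so its final position is worked out from the arm pose and the visible tail, and no verdict came back.

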